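# Finish the cross-stacked stand for a braking resistor

## Robot

A 6-joint arm with a two-finger parallel gripper is mounted at the origin on a cart in front of the work surface, level with it; the furniture and walls round the work are solid. World frame = base frame: x ahead of the robot, y to its left, z up, the work surface at z = 0. Lengths are in mm, angles in rad, forces in N, time in s.
With the tool pointing down it reaches from about 350 to 950 mm from the base axis. Payload 17.4 kg.
Tool frame: the origin (TCP) lies at the very end of the fingers, on their centre line; the grasp point (between the pads) lies arm.grip_depth behind it (arm.grip_depth is the distance from the TCP to the grasp point, in mm); z points along the fingers, y is the line along which they close (so a half turn about z gives the same grasp; the last joint's range is limited). The gripper opens to 93 mm and grips with 3 to 60 N. Pads are 15 mm wide; open, the fingers measure 128 mm over their backs; the gripper's body (75 mm by 188 mm) begins 65 mm behind the grasp point.
Start: joints at [-1.202, 0.116, 1.442, -0, 1.584, -0.038], TCP at [267.07, -619.924, 218.646] pointing down, gripper open.
Joint ranges: [-2.83, 2.83], [-0.83, 2.19], [0.07, 2.5], [-1.14, 4.28], [0.01, 3], [-2.97, 2.97]. Speed limits (rad/s): [1.89, 1.89, 2.22, 3.14, 3.14, 3.14].

## Interface

Orientations are given as a unit quaternion [w, x, y, z].
In Python, from cell import arm gives the robot as it stands.
- The arm moves only by the tool servo_tool, never from a script. Its argument "motion" is a list of rows, each an object of numbers: "jaw": the closure, from 0 (fully open) to 1 (shut); "tx", "ty", "tz": the shift along the world's x, y, z in units of 50 mm (1.0 is 50 mm); "spin": the turn about the world's z in units of 5 degrees (1.0 is 5 degrees). A call has 1 to 12 rows; each row is the pose to reach, as a shift and turn from the pose commanded when the call began; what a row does not reach only later rows make up. A row lasts 1/8 s, in which the tool goes at most 62.5 mm and 10.7 degrees, less where a joint would pass 70% of its speed; a pose out of reach is approached as far as the arm can. A call with a gripper value outside its range is refused whole. The fingers move at their own pace and stop on an object; "newtons" is the grip in N (left out, the last holds). Time passes only in rows, so rows that repeat a pose let the fingers close. It gives the time, the measured TCP pose, the force, the opening and the grip force at its end, in the units of the state.
- arm.sense(): the state, without advancing time (a new reading comes with each control period).
- arm.capture(name): name is "scene" or "top" or "wrist"; returns a dict with "frame" (480x640x3 uint8, red, green, blue), "fx", "fy", "cx", "cy" (pixels), "D" ([k1, k2, p1, p2, k3] as OpenCV has them; the pictures are not rectified), "origin" and "rotation" of the camera in the world. Camera axes: x right, y down, z forward; pixel columns grow to the right and rows downward; lengths in mm; the calibration is good to about 2 mm. A picture is of the moment at which its call begins. There is no depth.
- arm.job_done(): hands the job in; it is judged then, once.
The state is a dict: "time_s": time; "joint_positions": joint angles; "joint_velocities": joint speeds; "tau": joint torques, N m; "tool_pos": TCP position; "ee_rot": TCP orientation; "force": force on the tool from outside, world axes, zero at the start; "torque": the same for the moment, N m; "finger_gap": opening from 0.0 (shut) to 1.0 (fully open); "grip_force": force on a finger pad.
Only numpy, scipy, OpenCV 4.12 (cv2) and the standard library are available. Lean on these libraries where they do the work, as an engineer would, in place of code of your own. Each camera call takes 0.05 s, during which the arm holds its last target. There are 200 camera calls.

## Task

Finish the open stand of notched heat-proof bars so the braking resistor can be run clear of the desk: lay a loose bar level with and parallel to the single laid bar to complete the second layer, lay the other two crosswise on those as the third layer, with every notch fully home, then set the resistor flanges down on top, centred and crosswise over the two top bars. Set things down rather than drop them, and leave the other things on the desk alone.

Things in the scene. Friction and masses are not known exactly. Their poses are not given: they have to be found in the camera images.
- stand: begun stand, fixed to the desk: grey board 160 x 160 x 8 with the bottom pair of notched bars cemented on, along its y at x = +46 and -46, tops at 36. Origin: centre of the board's underside; z up. Notch in notch, undersides of the layers lie at 8, 28 and 48, top of the third at 76. A notch is 8 longer than a bar is wide (4 mm play each way); a bar that missed its notches lies 4 or 8 too high.
- second_slot (a point): where the origin (centre of the underside) of the missing second-layer bar belongs: 46 mm to the -y (right) side of the stand's middle, 28 above the desk. Axes as the stand's; the bar lies along x, across the bottom pair.
- top_slot_near (a point): where the origin of one third-layer bar belongs: at x = -46 mm of the stand, nearer the robot, 48 above the desk. Axes as the stand's; the bar lies along y, across the second layer.
- top_slot_far (a point): where the origin of the other third-layer bar belongs: at x = +46 mm of the stand, farther from the robot, 48 above the desk. Axes as the stand's; the bar lies along y, across the second layer.
- top_centre (a point): where the resistor's origin belongs: over the middle of the stand, 76 above the desk, on the third layer's tops. Axes as the stand's; the resistor lies along x, across both top bars.
- laid_bar: notched heat-proof bar, buff, 146 long, 24 wide, 28 high, 0.16 kg. Origin: centre of its underside; x along its length, z up. Two notches in the top and two in the underside, each 32 long, 4 deep, full width, centred 46 either side of the middle. Grip across the width at the full-height middle 60. This one is already laid (loose) as half of the second layer, along the stand's x at y = +46 mm.
- bar_1: notched heat-proof bar, buff, 146 long, 24 wide, 28 high, 0.16 kg. Origin: centre of its underside; x along its length, z up. Two notches in the top and two in the underside, each 32 long, 4 deep, full width, centred 46 either side of the middle. Grip across the width at the full-height middle 60. Loose on the desk; the three are alike, any may go in any place.
- bar_2: notched heat-proof bar, buff, 146 long, 24 wide, 28 high, 0.16 kg. Origin: centre of its underside; x along its length, z up. Two notches in the top and two in the underside, each 32 long, 4 deep, full width, centred 46 either side of the middle. Grip across the width at the full-height middle 60. Loose on the desk; the three are alike, any may go in any place.
- bar_3: notched heat-proof bar, buff, 146 long, 24 wide, 28 high, 0.16 kg. Origin: centre of its underside; x along its length, z up. Two notches in the top and two in the underside, each 32 long, 4 deep, full width, centred 46 either side of the middle. Grip across the width at the full-height middle 60. Loose on the desk; the three are alike, any may go in any place.
- resistor: braking resistor: finned aluminium housing lying on its flanges on the desk; 140 long (164 with the flat lug at each end), 60 wide over its two flanges (6 thick), body above them 40 wide, top of the fins at 40; 0.5 kg. Origin: centre of its underside; x along its length, z up. Grip it across the 40 mm body, above the flanges.
- multimeter: bystander: yellow and grey multimeter, 150 x 76 x 48, behind the stand; origin at its underside
- pliers: bystander: red-handled pliers, 140 long, 11 high, right of and behind the stand; origin at the underside
- marker: bystander: white marker with a red cap, 135 long, 15 thick, left; origin at its underside
- screwdriver: bystander: yellow-handled screwdriver, 147 long, 24 thick, back left; origin at its underside

How it is judged:
By the outcome, as a careful person would: the job done as asked, in the order asked, and still so for the second after the job is handed in, with the robot touching nothing.
It also fails if it takes over 72 s, if anything falls off the work surface, if the arm or the gripper's body presses on something with over 40 N, if the wrist force passes 120 N, or if a joint passes its speed limit or range.

## Working session

There is one attempt and no reset: what is moved stays moved. The work goes in short steps, Python scripts to look and compute and a tool call to move; the robot and the scene stay as the last step left them, time stands still between calls to the robot, and variables do not carry over. Pictures are saved under pics/ and viewed, at most 10 in all, crops included, and the job is handed in when it is done.

Besides the shell and the picture viewer there is one more tool, called after "Request:" in YAML: its name, and indented under it one key for each argument. servo_tool: Moves the arm, as the interface text tells. Its arguments: {"type":"object","properties":{"motion":{"type":"array","items":{"type":"object","properties":{"jaw":{"type":"number"},"tx":{"type":"number"},"ty":{"type":"number"},"tz":{"type":"number"},"spin":{"type":"number"}}}},"newtons":{"type":"number"}},"required":["motion"]}

```bash
ls; mkdir -p pics; python3 - <<'E'
from cell import arm
import cv2
print(arm.grip_depth, arm.sense())
for n in("scene","top"):
    c=arm.capture(n); cv2.imwrite(f"pics/{n}0.png",c["frame"][:,:,::-1])
    print(n,{k:c[k] for k in c if k!="frame"})
E
```

```text
pics
18.8 {'time_s': 0.0, 'joint_positions': array([-1.20183485e+00,  1.16485444e-01,  1.44222890e+00, -2.93873726e-05,
        1.58397703e+00, -3.78070132e-02]), 'joint_velocities': array([-6.68981836e-05, -3.46929233e-04, -5.69748653e-05,  3.39799786e-04,
        1.08192328e-03,  1.63978007e-03]), 'tau': array([-5.95776859e-03, -7.21267390e+01, -6.22627759e+01,  7.74815376e-02,
        2.37063935e-02, -4.96049870e-05]), 'tool_pos': array([ 266.97190533, -619.75899984,  217.9281209 ]), 'ee_rot': array([-5.39422994e-04,  9.79388511e-01,  2.01984759e-01, -1.05037687e-04]), 'force': array([ 0.33725709, -0.36192643, -0.09541469]), 'torque': array([ 0.02937766,  0.00536488, -0.00929165]), 'grip_force': 0.0, 'finger_gap': 1.001146956895335}
scene {'fx': 498.75124495083753, 'fy': 498.75124495083753, 'cx': 312.9170746659664, 'cy': 233.27760315535988, 'D': array([0.02133135, 0.        , 0.        , 0.        , 0.        ]), 'origin': array([164.13520332, 916.79483402, 867.24675901]), 'rotation': array([ 0.09510872, -0.2157728 ,  0.87210294, -0.42875738])}
top {'fx': 571.2628836339132, 'fy': 571.2628836339132, 'cx': 309.5358768645782, 'cy': 236.03538736900927, 'D': array([0.02688722, 0.        , 0.        , 0.        , 0.        ]), 'origin': array([ 256.94222876, -157.73048299, 1793.25803283]), 'rotation': array([-0.0944107 ,  0.84307952, -0.52653305,  0.0553758 ])}
```

View pics/top0.png

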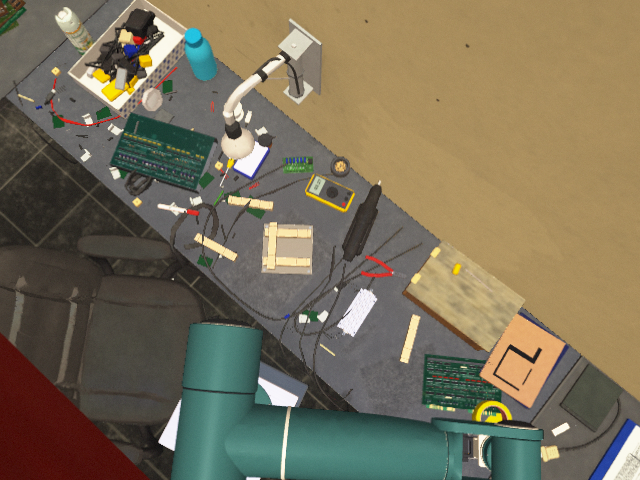

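View pics/scene0.png

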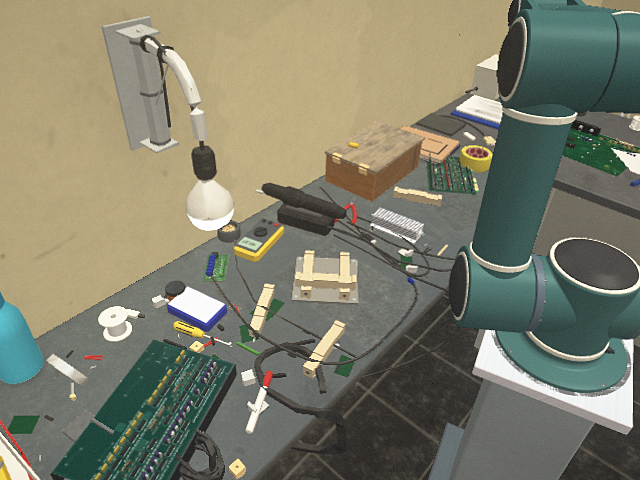

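Top view: stand at (288,248) with the laid bar on its left. The loose bars are at (250,203), (216,247) and (410,338), and the resistor is at (357,312). The scene view shows the same layout, with the lamp, dark tool and wooden box as tall obstacles.

```bash
cat > h.py <<'E'
from cell import arm
import cv2, numpy as np
from scipy.spatial.transform import Rotation as R
def rot(q): return R.from_quat(np.r_[q[1:],q[0]]).as_matrix()
def K(c): return np.array([[c["fx"],0,c["cx"]],[0,c["fy"],c["cy"]],[0,0,1.]])
def plane(c,uv,z):
    "pixels -> world xy on the plane at height z"
    p=cv2.undistortPoints(np.float64(uv).reshape(-1,1,2),K(c),c["D"])[:,0]
    d=np.c_[p,np.ones(len(p))]@rot(c["rotation"]).T
    return (c["origin"]+d*((z-c["origin"][2])/d[:,2])[:,None])[:,:2]
def pix(c,P):
    M=rot(c["rotation"]).T
    return cv2.projectPoints(np.float64(P).reshape(-1,3),cv2.Rodrigues(M)[0],-M@c["origin"],K(c),c["D"])[0][:,0]
def rects(c,lo,hi,z,amin):
    "HSV mask blobs -> (centre xy, long, short, angle deg of long axis) on plane z"
    m=cv2.inRange(cv2.cvtColor(c["frame"],cv2.COLOR_RGB2HSV),np.array(lo),np.array(hi))
    m=cv2.morphologyEx(m,cv2.MORPH_CLOSE,np.ones((3,3)))
    out=[]
    for k in cv2.findContours(m,cv2.RETR_EXTERNAL,cv2.CHAIN_APPROX_NONE)[0]:
        if cv2.contourArea(k)<amin: continue
        w=plane(c,k[:,0],z)
        (x,y),(a,b),t=cv2.minAreaRect(w.astype(np.float32))
        if a<b: a,b,t=b,a,t+90
        out.append((k[:,0].mean(0).round(),round(x,1),round(y,1),round(a,1),round(b,1),round((t+90)%180-90,1)))
    return out
def tool():
    s=arm.sense(); y=rot(s["ee_rot"])[:,1]
    return s["tool_pos"].round(1),round(np.degrees(np.arctan2(y[1],y[0])),1)
E
python3 - <<'E'
from h import *
c=arm.capture("top")
hsv=cv2.cvtColor(c["frame"],cv2.COLOR_RGB2HSV)
for u,v in((250,203),(216,247),(410,338),(288,248),(357,312),(306,255),(272,248),(266,265)): print((u,v),hsv[v,u],plane(c,[(u,v)],20).round())
for r in rects(c,(12,40,170),(28,130,255),28,120): print(r)
print("resistor")
for r in rects(c,(0,0,190),(179,40,255),35,300): print(r)
print(tool())
E
```

```text
(250, 203) [ 23  80 250] [[621. 246.]]
(216, 247) [ 23  77 250] [[445. 276.]]
(410, 338) [ 23  73 252] [[ 455. -390.]]
(288, 248) [ 16  57 191] [[542.  70.]]
(357, 312) [138   5 247] [[ 456. -212.]]
(306, 255) [ 17  56 195] [[547.   9.]]
(272, 248) [ 23  80 250] [[520. 115.]]
(266, 265) [ 17  95 174] [[463. 108.]]
(array([549., 453.]), 331.1, -880.8, 49.7, 40.6, -63.5)
(array([410., 338.]), 454.1, -388.6, 147.6, 26.4, 8.4)
(array([633., 291.]), 886.1, -947.4, 58.3, 43.7, 68.4)
(array([215., 246.]), 444.9, 277.3, 145.9, 26.9, 87.3)
(array([287., 248.]), 541.3, 71.7, 163.2, 156.3, 23.8)
(array([630., 214.]), 1114.8, -856.0, 115.0, 57.0, 59.7)
(array([250., 202.]), 622.0, 245.1, 145.2, 28.8, -72.0)
(array([237., 144.]), 780.8, 373.2, 107.8, 99.0, -45.4)
(array([151.,  98.]), 795.5, 704.9, 80.1, 63.2, 29.1)
(array([270., 100.]), 933.1, 339.2, 281.9, 255.7, -32.0)
(array([125.,  38.]), 955.1, 898.3, 63.7, 49.6, 36.9)
(array([71., 31.]), 896.7, 1063.1, 130.4, 60.2, 61.9)
(array([94., 55.]), 893.2, 913.6, 310.0, 137.8, -10.2)
(array([522., 179.]), 1149.7, -382.2, 1519.4, 943.4, 52.3)
(array([237.,  37.]), 1139.0, 572.3, 383.9, 206.4, 55.5)
(array([166.,  30.]), 1041.8, 783.2, 268.1, 137.6, 39.6)
resistor
(array([627., 458.]), 418.5, -1092.7, 187.0, 80.8, -11.1)
(array([172., 426.]), -82.9, 145.4, 139.5, 47.5, 21.0)
(array([277., 393.]), 125.2, -94.6, 131.9, 52.3, -89.6)
(array([356., 313.]), 454.7, -210.7, 151.7, 58.9, -7.4)
(array([251., 159.]), 755.9, 312.3, 111.9, 66.7, -2.9)
(array([99., 88.]), 762.7, 883.0, 216.6, 64.9, 79.2)
(array([298.,  39.]), 1193.0, 365.3, 139.6, 105.2, 75.0)
(array([161.,  45.]), 963.2, 792.1, 188.9, 122.9, -8.5)
(array([ 267. , -619.8,  218.1]), np.float64(-66.7))
```

```bash
python3 - <<'E'
from h import *
c=arm.capture("top"); s=arm.capture("scene")
def ray(c,uv):
    p=cv2.undistortPoints(np.float64([[uv]]),K(c),c["D"])[0,0]; d=rot(c["rotation"])@np.r_[p,1]; return c["origin"],d/np.linalg.norm(d)
def tri(a,b):
    (o1,d1),(o2,d2)=ray(c,a),ray(s,b)
    t=np.linalg.lstsq(np.c_[d1,-d2],o2-o1,rcond=None)[0]; p,q=o1+t[0]*d1,o2+t[1]*d2
    return ((p+q)/2).round(),round(np.linalg.norm(p-q))
print("bulb",tri((237,143),(209,210)),"lamp elbow",tri((232,104),(190,95)))
print("box near-left top",tri((404,293),(327,157)),"near-right",tri((488,350),(373,180)))
print("iron tip",tri((380,182),(258,190)),"iron end",tri((350,257),(345,213)))
# laid-bar/stand bright tops
m=cv2.inRange(cv2.cvtColor(c["frame"],cv2.COLOR_RGB2HSV),np.array((18,60,225)),np.array((28,130,255)))
m[:,:255]=0;m[:,320:]=0;m[:215]=0;m[285:]=0
for k in cv2.findContours(m,cv2.RETR_EXTERNAL,cv2.CHAIN_APPROX_NONE)[0]:
    if cv2.contourArea(k)>60: print(cv2.boundingRect(k),cv2.minAreaRect(plane(c,k[:,0],50).astype(np.float32)))
m=cv2.inRange(cv2.cvtColor(c["frame"],cv2.COLOR_RGB2HSV),np.array((8,20,140)),np.array((28,130,255)))
m[:,:255]=0;m[:,320:]=0;m[:215]=0;m[285:]=0
k=max(cv2.findContours(m,cv2.RETR_EXTERNAL,cv2.CHAIN_APPROX_NONE)[0],key=cv2.contourArea)
print("board",cv2.minAreaRect(plane(c,k[:,0],8).astype(np.float32)))
E
```

```text
bulb (array([702., 294., 299.]), 0) lamp elbow (array([718., 283., 525.]), 2)
box near-left top (array([ 629., -280.,  138.]), 162) near-right (array([ 615., -636., -126.]), 136)
iron tip (array([ 851., -103.,   73.]), 1) iron end (array([ 588., -121.,   72.]), 9)
(276, 257, 34, 9) ((506.9947509765625, 35.14740753173828), (25.134016036987305, 102.39482879638672), 25.996416091918945)
(263, 222, 48, 47) ((553.8792724609375, 103.16212463378906), (114.78936004638672, 181.36831665039062), 67.56134033203125)
board ((544.1790771484375, 74.37666320800781), (166.10110473632812, 159.2980499267578), 24.19813346862793)
```

Request:
servo_tool:
  motion:
    - {"tx": 1.0,"ty": 1.2,"spin": -1}
    - {"tx": 2,"ty": 2.4,"spin": -2}
    - {"tx": 3,"ty": 3.6,"spin": -3}
    - {"tx": 3.74,"ty": 4.62,"spin": -3}
    - {"tx": 3.74,"ty": 4.62,"spin": -3}
    - {"tx": 3.74,"ty": 4.62,"spin": -3}
    - {"tx": 3.74,"ty": 4.62,"spin": -3}

```text
$.motion[0]: bad value
```

Request:
servo_tool:
  motion:
    - {"tx": 1.0,"ty": 1.2,"tz": 0,"spin": -1,"jaw": 0}
    - {"tx": 2,"ty": 2.4,"tz": 0,"spin": -2,"jaw": 0}
    - {"tx": 3,"ty": 3.6,"tz": 0,"spin": -3,"jaw": 0}
    - {"tx": 3.74,"ty": 4.62,"tz": 0,"spin": -3,"jaw": 0}
    - {"tx": 3.74,"ty": 4.62,"tz": 0,"spin": -3,"jaw": 0}
    - {"tx": 3.74,"ty": 4.62,"tz": 0,"spin": -3,"jaw": 0}

```text
time_s: 1.0
tool_pos: [455.7, -386.7, 218.8]
ee_rot: [-0.0, 0.997, 0.074, 0.0]
force: [-0.6, 0.3, 0.9]
finger_gap: 0.998
grip_force: 0.0
```

```bash
python3 - <<'E'
from h import *
c=arm.capture("wrist"); cv2.imwrite("pics/w1.png",c["frame"][:,:,::-1])
print(c["origin"],rot(c["rotation"]).round(3),c["fx"])
for r in rects(c,(12,40,170),(28,130,255),28,800): print(r)
print(tool())
s=arm.capture("scene"); cv2.imwrite("pics/s1.png",s["frame"][:,:,::-1])
E
```

```text
[ 530.68797989 -375.69522908  384.46216816] [[ 0.149 -0.951 -0.27 ]
 [-0.989 -0.143 -0.041]
 [ 0.     0.273 -0.962]] 341.91187547179777
(array([582., 217.]), 494.5, -700.8, 168.4, 118.8, 83.1)
(array([313., 213.]), 453.9, -388.4, 145.6, 24.3, 8.7)
(array([490., 122.]), 571.8, -547.3, 73.6, 40.6, -80.0)
(array([629., 128.]), 592.9, -685.9, 73.0, 35.9, 22.5)
(array([496.,  28.]), 653.4, -533.5, 165.3, 60.1, -80.4)
(array([351.,  59.]), 613.6, -405.1, 224.9, 93.5, 75.2)
(array([ 454.7, -388. ,  218.7]), np.float64(-81.6))
```

View pics/w1.png

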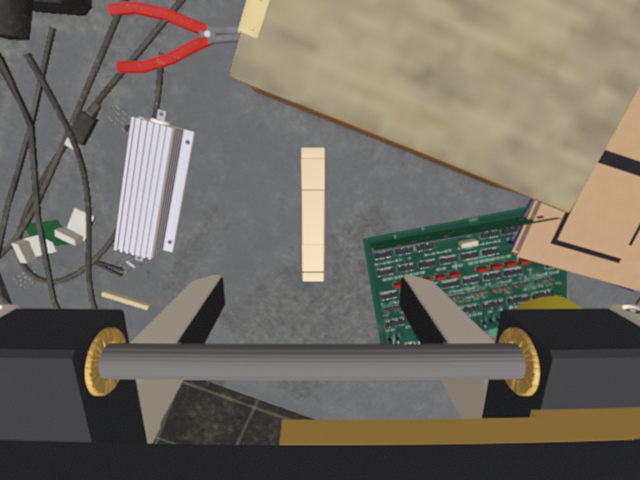

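View pics/s1.png

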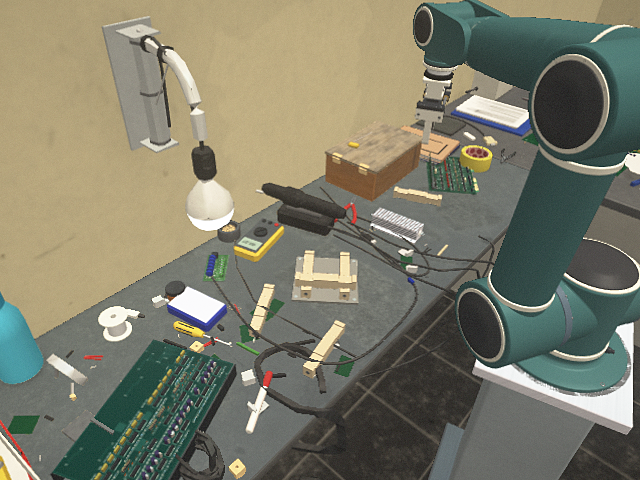

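Wrist view: the bar is at (313,213), 145.6 x 24.3 mm as it should be, with the tool centred over it. A PCB sits close on the right at (370,240), so I'll narrow the jaw. The scene view shows the wrist unit (440,25) well above the fingers.

Request:
servo_tool:
  motion:
    - {"tx": 0,"ty": 0,"tz": -1.2,"spin": 0,"jaw": 0.4}
    - {"tx": 0,"ty": 0,"tz": -2.4,"spin": 0,"jaw": 0.4}
    - {"tx": 0,"ty": 0,"tz": -3.5,"spin": 0,"jaw": 0.4}
    - {"tx": 0,"ty": 0,"tz": -4.2,"spin": 0,"jaw": 0.4}
    - {"tx": 0,"ty": 0,"tz": -4.26,"spin": 0,"jaw": 0.4}
    - {"tx": 0,"ty": 0,"tz": -4.26,"spin": 0,"jaw": 1}
    - {"tx": 0,"ty": 0,"tz": -4.26,"spin": 0,"jaw": 1}
    - {"tx": 0,"ty": 0,"tz": -4.26,"spin": 0,"jaw": 1}
    - {"tx": 0,"ty": 0,"tz": -4.26,"spin": 0,"jaw": 1}
    - {"tx": 0,"ty": 0,"tz": -4.26,"spin": 0,"jaw": 1}
  newtons: 25

```text
time_s: 2.35
tool_pos: [454.4, -389.1, 6.6]
ee_rot: [0.0, 0.997, 0.072, 0.0]
force: [-1.5, 0.8, 7.7]
finger_gap: 0.255
grip_force: 25.0
```

```bash
python3 - <<'E'
from h import *
s=arm.capture("scene"); t,a=tool(); print(t,a,arm.sense()["finger_gap"]*93)
im=s["frame"][:,:,::-1].copy(); y0,x0=0,330
im=cv2.resize(im[0:250,330:530],None,fx=3,fy=2.4*1.25/1,interpolation=cv2.INTER_CUBIC)[:600]
for h in range(0,451,50):
    u,v=(pix(s,[t[0],t[1],t[2]+h])[0]-(330,0))*3
    if v<600: cv2.line(im,(int(u)-40,int(v)),(int(u)+40,int(v)),(0,0,255),1); cv2.putText(im,str(h),(int(u)+42,int(v)),0,.4,(0,0,255))
cv2.imwrite("pics/s2.png",im[:600])
E
```

```text
[ 454.3 -389.1    6.5] -81.7 23.79373597425036
```

View pics/s2.png

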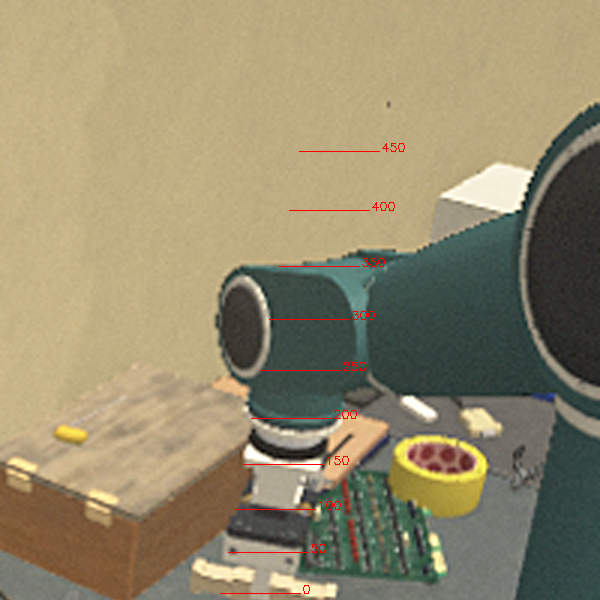

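Body top reaches about 170 above the TCP, and the wrist block spans about 190–355 above it with a radius of about 60. I'll need to keep it clear of the bulb at (702,294,~300) when I take the bar beside it. Now lifting bar A (gap 23.8 mm) over the second slot.

Request:
servo_tool:
  motion:
    - {"tx": 0,"ty": 0,"tz": 0.8,"spin": 0,"jaw": 1}
    - {"tx": 0,"ty": 0,"tz": 2.0,"spin": 0,"jaw": 1}
    - {"tx": 0,"ty": 0.6,"tz": 3.0,"spin": 0,"jaw": 1}
    - {"tx": 0.3,"ty": 1.8,"tz": 3.2,"spin": 0.5,"jaw": 1}
    - {"tx": 0.6,"ty": 3.0,"tz": 3.2,"spin": 1.0,"jaw": 1}
    - {"tx": 0.9,"ty": 4.2,"tz": 3.2,"spin": 1.6,"jaw": 1}
    - {"tx": 1.3,"ty": 5.4,"tz": 3.2,"spin": 2.2,"jaw": 1}
    - {"tx": 1.7,"ty": 6.6,"tz": 3.2,"spin": 2.8,"jaw": 1}
    - {"tx": 2.1,"ty": 7.8,"tz": 3.2,"spin": 3.14,"jaw": 1}
    - {"tx": 2.14,"ty": 8.4,"tz": 3.2,"spin": 3.14,"jaw": 1}
    - {"tx": 2.14,"ty": 8.4,"tz": 3.2,"spin": 3.14,"jaw": 1}
    - {"tx": 2.14,"ty": 8.4,"tz": 3.2,"spin": 3.14,"jaw": 1}

```text
time_s: 3.9
tool_pos: [561.0, 30.8, 165.6]
ee_rot: [0.0, 0.978, 0.208, -0.0]
force: [-0.9, 1.1, -1.1]
finger_gap: 0.256
grip_force: 25.0
```

```bash
python3 - <<'E'
from h import *
c=arm.capture("wrist"); cv2.imwrite("pics/w2.png",c["frame"][:,:,::-1]); np.savez("w2.npz",**c)
print(tool(),c["origin"])
for P in ((542,72,8),(561,31,28),(523,114,56)): print(P,pix(c,P))
E
```

```text
(array([560.9,  30.4, 165.6]), np.float64(-66.0)) [630.35517603  61.42148539 331.24268446]
(542, 72, 8) [[264.56126479 223.21254957]]
(561, 31, 28) [[311.06596065 227.56763024]]
(523, 114, 56) [[202.0673791  236.69420358]]
```

View pics/w2.png

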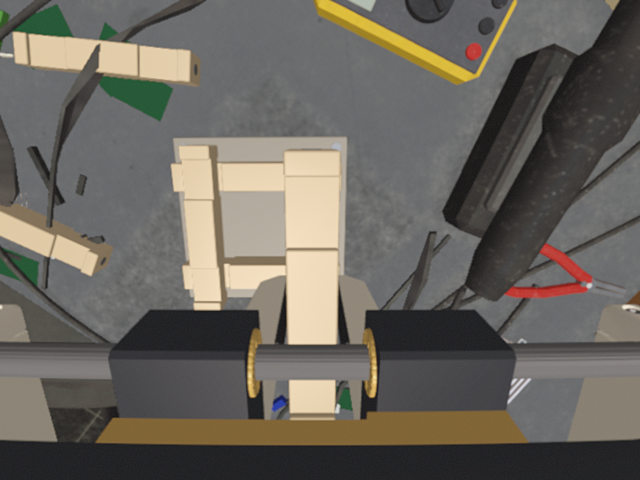

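Wrist view: board far corners at (174,138) and (347,137), laid bar far end at (181–212,146), bottom bar (far) at rows 162–191, and the held bar down the middle at (312,150–).

```bash
python3 - <<'E'
from h import *
c=dict(np.load("w2.npz"))
B=plane(c,[(174,138),(347,137)],8); d=B[1]-B[0]; print("board",B,np.hypot(*d),"y axis",np.degrees(np.arctan2(-d[1],-d[0])))
u=d/np.hypot(*d); x=np.array([-u[1],u[0]]); print("centre",B.mean(0)-80*x, "xang",np.degrees(np.arctan2(x[1],x[0])))
# laid bar full-height middle section top z=56 / bottom bars z=36: edges by gradient on rows/cols
g=cv2.cvtColor(c["frame"],cv2.COLOR_RGB2GRAY).astype(int)
def edges(v,n=6): d=np.abs(np.diff(v)); return [(i,int(np.diff(v)[i])) for i in sorted(np.argsort(d)[-n:])]
for r in (130,142,210,230,250): print("row",r,edges(g[r-1:r+2,160:360].mean(0)))
for q in (190,197,240,270): print("col",q,edges(g[120:310,q-1:q+2].mean(1),8))
E
```

```text
board [[582.3953067  177.5473348 ]
 [647.18558252  33.72224775]] 157.74484304106304 y axis 114.2505955186972
centre [541.84982264  72.77652494] xang 24.250595518697207
row 130 [(np.int64(69), -3), (np.int64(127), -3), (np.int64(129), -3), (np.int64(166), 3), (np.int64(170), -4), (np.int64(178), -3)]
row 142 [(np.int64(12), 24), (np.int64(13), 25), (np.int64(14), 6), (np.int64(185), -14), (np.int64(186), -35), (np.int64(187), -15)]
row 210 [(np.int64(20), 33), (np.int64(24), 27), (np.int64(52), -43), (np.int64(53), -29), (np.int64(184), -31), (np.int64(185), -27)]
row 230 [(np.int64(22), 29), (np.int64(53), -40), (np.int64(54), -46), (np.int64(62), 27), (np.int64(125), 32), (np.int64(184), -33)]
row 250 [(np.int64(24), 32), (np.int64(55), -46), (np.int64(56), -29), (np.int64(63), 34), (np.int64(183), -32), (np.int64(184), -28)]
col 190 [(np.int64(17), 32), (np.int64(25), 29), (np.int64(78), -33), (np.int64(80), 26), (np.int64(168), -36), (np.int64(169), -17), (np.int64(176), -26), (np.int64(188), -22)]
col 197 [(np.int64(17), 31), (np.int64(25), 34), (np.int64(78), -34), (np.int64(80), 28), (np.int64(180), -60), (np.int64(182), 52), (np.int64(183), 22), (np.int64(188), -31)]
col 240 [(np.int64(42), 38), (np.int64(43), 36), (np.int64(70), -32), (np.int64(135), -36), (np.int64(144), 50), (np.int64(145), 43), (np.int64(168), -28), (np.int64(176), -40)]
col 270 [(np.int64(16), 26), (np.int64(42), 45), (np.int64(43), 35), (np.int64(135), -36), (np.int64(144), 56), (np.int64(145), 42), (np.int64(157), -35), (np.int64(158), -37)]
```

```bash
python3 - <<'E'
from h import *
c=dict(np.load("w2.npz"))
a=np.radians(24.25);X=np.array([np.cos(a),np.sin(a)]);Y=np.array([-X[1],X[0]]);C=np.array([541.8,72.8])
f=lambda uv,z:[(round((p-C)@X,1),round((p-C)@Y,1)) for p in plane(c,uv,z)]
print("bottom bars x",f([(240,162.7),(240,190.5),(240,264.7),(240,288.5),(270,162.7),(270,264.7)],36))
print("laid bar",f([(182.5,230),(213.7,230),(184.5,250),(215.7,250),(184,210),(212.7,210)],56))
print("laid end",f([(190,145.5),(197,145.5)],52))
print("board",f([(174,138),(347,137),(172.5,142),(346.2,142)],8))
t,_=tool();print("held bar",f([(345,210),(344,250),(285.3,230)],t[2]-6.6+28), (t[:2]-C)@X,(t[:2]-C)@Y)
E
```

```text
bottom bars x [(np.float64(59.1), np.float64(13.9)), (np.float64(35.6), np.float64(15.3)), (np.float64(-32.6), np.float64(19.4)), (np.float64(-56.3), np.float64(20.9)), (np.float64(59.0), np.float64(-11.5)), (np.float64(-32.7), np.float64(-8.2))]
laid bar [(np.float64(5.6), np.float64(61.2)), (np.float64(5.5), np.float64(35.0)), (np.float64(-11.9), np.float64(61.3)), (np.float64(-11.9), np.float64(34.8)), (np.float64(22.6), np.float64(58.1)), (np.float64(22.4), np.float64(34.5))]
laid end [(np.float64(73.7), np.float64(49.6)), (np.float64(73.6), np.float64(44.0))]
board [(np.float64(80.0), np.float64(78.8)), (np.float64(80.0), np.float64(-78.9)), (np.float64(76.5), np.float64(80.6)), (np.float64(75.6), np.float64(-78.3))]
held bar [(np.float64(47.8), np.float64(-61.0)), (np.float64(29.8), np.float64(-60.9)), (np.float64(39.0), np.float64(-35.2))] 0.00017568151097693908 -46.50344073258598
```

Request:
servo_tool:
  motion:
    - {"tx": 0.01,"ty": 0.05,"tz": -0.8,"spin": 0.05,"jaw": 1}
    - {"tx": 0.01,"ty": 0.05,"tz": -1.7,"spin": 0.05,"jaw": 1}
    - {"tx": 0.01,"ty": 0.05,"tz": -2.3,"spin": 0.05,"jaw": 1}
    - {"tx": 0.01,"ty": 0.05,"tz": -2.45,"spin": 0.05,"jaw": 1}
    - {"tx": 0.01,"ty": 0.05,"tz": -2.52,"spin": 0.05,"jaw": 1}
    - {"tx": 0.01,"ty": 0.05,"tz": -2.58,"spin": 0.05,"jaw": 1}
    - {"tx": 0.01,"ty": 0.05,"tz": -2.62,"spin": 0.05,"jaw": 1}
    - {"tx": 0.01,"ty": 0.05,"tz": -2.62,"spin": 0.05,"jaw": 1}

```text
time_s: 4.95
tool_pos: [561.7, 33.6, 35.0]
ee_rot: [0.0, 0.978, 0.21, 0.0]
force: [-0.4, 0.2, -0.9]
finger_gap: 0.257
grip_force: 25.0
```

Request:
servo_tool:
  motion:
    - {"tx": 0,"ty": 0,"tz": -0.02,"spin": 0,"jaw": 1}
    - {"tx": 0,"ty": 0,"tz": -0.04,"spin": 0,"jaw": 1}
    - {"tx": 0,"ty": 0,"tz": -0.04,"spin": 0,"jaw": 1}

```text
time_s: 5.32
tool_pos: [561.8, 33.6, 34.5]
ee_rot: [0.0, 0.978, 0.21, 0.0]
force: [-10.6, -0.3, 18.6]
finger_gap: 0.258
grip_force: 25.0
```

Request:
servo_tool:
  motion:
    - {"tx": 0,"ty": 0,"tz": 0,"spin": 0,"jaw": 0.45}
    - {"tx": 0,"ty": 0,"tz": 0,"spin": 0,"jaw": 0.45}
    - {"tx": 0,"ty": 0,"tz": 0.4,"spin": 0,"jaw": 0.45}
    - {"tx": 0,"ty": 0,"tz": 1.5,"spin": 0,"jaw": 0.45}
    - {"tx": -0.4,"ty": 0.8,"tz": 2.3,"spin": 2.1,"jaw": 0.4}
    - {"tx": -0.9,"ty": 1.8,"tz": 2.5,"spin": 4.2,"jaw": 0.4}
    - {"tx": -1.4,"ty": 2.8,"tz": 2.5,"spin": 6.3,"jaw": 0.4}
    - {"tx": -1.8,"ty": 3.8,"tz": 2.5,"spin": 8.4,"jaw": 0.4}
    - {"tx": -2.34,"ty": 4.87,"tz": 2.5,"spin": 10.5,"jaw": 0.4}
    - {"tx": -2.34,"ty": 4.87,"tz": 2.5,"spin": 12.6,"jaw": 0.4}
    - {"tx": -2.34,"ty": 4.87,"tz": 2.5,"spin": 12.6,"jaw": 0.4}
    - {"tx": -2.34,"ty": 4.87,"tz": 2.5,"spin": 12.6,"jaw": 0.4}

```text
time_s: 6.82
tool_pos: [444.9, 276.7, 158.3]
ee_rot: [0.0, 0.726, 0.688, 0.0]
force: [0.7, 1.1, 0.3]
finger_gap: 0.602
grip_force: 0.0
```

```bash
python3 - <<'E'
from h import *
c=arm.capture("wrist"); cv2.imwrite("pics/w3.png",c["frame"][:,:,::-1]); np.savez("w3.npz",**c)
for r in rects(c,(18,55,215),(28,130,255),28,800): print(r)
print(tool())
E
```

```text
(array([366., 408.]), 490.3, 76.9, 73.0, 30.4, 15.7)
(array([504., 242.]), 619.4, 253.0, 131.2, 24.6, -72.5)
(array([312., 238.]), 444.5, 266.9, 120.7, 22.3, 87.6)
(array([444.9, 276.5, 158.1]), np.float64(-3.0))
```

View pics/w3.png

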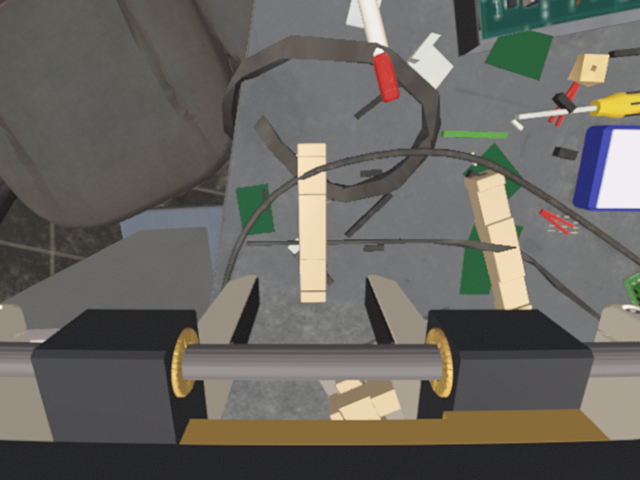

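Wrist view: bar B runs from (312,143) to (312,303). Cables pass around or under it, and bar C is at (497,240).

```bash
python3 - <<'E'
from h import *
c=dict(np.load("w3.npz"))
im=c["frame"]; print(im[150:185:3,312].tolist())
for col in(306,312,318):
    g=im[:,col].astype(int).sum(1); d=np.diff(g); print(col,[(i,int(d[i])) for i in range(130,310) if abs(d[i])>60])
p=plane(c,[(312,143),(312,303)],28);print(p,np.hypot(*(p[1]-p[0])),p.mean(0))
E
```

```text
[[243, 223, 189], [244, 223, 191], [221, 200, 167], [244, 223, 190], [244, 224, 191], [244, 224, 191], [215, 193, 160], [85, 82, 79], [88, 88, 84], [242, 221, 187], [243, 222, 188], [243, 222, 188]]
306 [(142, 135), (143, 117), (170, -89), (171, -198), (172, -130), (177, 176), (178, 178), (193, -94), (194, 82), (195, 68), (289, -131), (290, -68), (291, 142), (292, 65), (301, -153), (302, -126)]
312 [(142, 132), (143, 108), (167, -89), (168, -191), (169, -147), (174, 98), (175, 207), (176, 85), (193, -78), (194, 84), (289, -165), (291, 149), (292, 64), (301, -144), (302, -123)]
318 [(142, 140), (143, 104), (165, -160), (166, -209), (168, 61), (170, -65), (172, 191), (173, 187), (193, -70), (194, 77), (289, -160), (291, 143), (301, -157), (302, -135)]
[[449.15407961 351.09998217]
 [441.53018581 204.58773213]] 146.71047395661628 [445.34213271 277.84385715]
```

Request:
servo_tool:
  motion:
    - {"tx": 0,"ty": 0.02,"tz": -1.2,"spin": 0,"jaw": 0.4}
    - {"tx": 0,"ty": 0.02,"tz": -2.4,"spin": 0,"jaw": 0.4}
    - {"tx": 0,"ty": 0.02,"tz": -2.9,"spin": 0,"jaw": 0.4}
    - {"tx": 0,"ty": 0.02,"tz": -3.03,"spin": 0,"jaw": 0.4}
    - {"tx": 0,"ty": 0.02,"tz": -3.03,"spin": 0,"jaw": 0.6}
    - {"tx": 0,"ty": 0.02,"tz": -3.03,"spin": 0,"jaw": 1}
    - {"tx": 0,"ty": 0.02,"tz": -3.03,"spin": 0,"jaw": 1}
    - {"tx": 0,"ty": 0.02,"tz": -3.03,"spin": 0,"jaw": 1}
    - {"tx": 0,"ty": 0.02,"tz": -3.03,"spin": 0,"jaw": 1}
    - {"tx": 0,"ty": 0.02,"tz": -2.8,"spin": 0,"jaw": 1}
    - {"tx": 0,"ty": 0.02,"tz": -2.4,"spin": 0,"jaw": 1}

```text
time_s: 8.25
tool_pos: [444.2, 277.9, 38.2]
ee_rot: [-0.0, 0.724, 0.69, -0.001]
force: [-0.3, -1.0, -1.6]
finger_gap: 0.259
grip_force: 25.0
```

Request:
servo_tool:
  motion:
    - {"tx": 0,"ty": 0,"tz": 1.0,"spin": 0,"jaw": 1}
    - {"tx": 0.1,"ty": -0.3,"tz": 2.1,"spin": 0.5,"jaw": 1}
    - {"tx": 0.3,"ty": -1.3,"tz": 2.4,"spin": 2.0,"jaw": 1}
    - {"tx": 0.6,"ty": -2.4,"tz": 2.4,"spin": 3.5,"jaw": 1}
    - {"tx": 0.9,"ty": -3.5,"tz": 2.4,"spin": 5.0,"jaw": 1}
    - {"tx": 1.13,"ty": -4.44,"tz": 2.4,"spin": 5.39,"jaw": 1}
    - {"tx": 1.13,"ty": -4.44,"tz": 2.4,"spin": 5.39,"jaw": 1}
    - {"tx": 1.13,"ty": -4.44,"tz": 2.4,"spin": 5.39,"jaw": 1}

```text
time_s: 9.25
tool_pos: [501.0, 56.2, 158.5]
ee_rot: [0.0, 0.543, 0.839, 0.0]
force: [-0.8, 0.1, -1.9]
finger_gap: 0.253
grip_force: 25.0
```

```bash
python3 - <<'E'
from h import *
c=arm.capture("wrist"); cv2.imwrite("pics/w4.png",c["frame"][:,:,::-1]); np.savez("w4.npz",**c)
print(tool())
E
```

```text
(array([501. ,  56.7, 158.4]), np.float64(24.2))
```

View pics/w4.png

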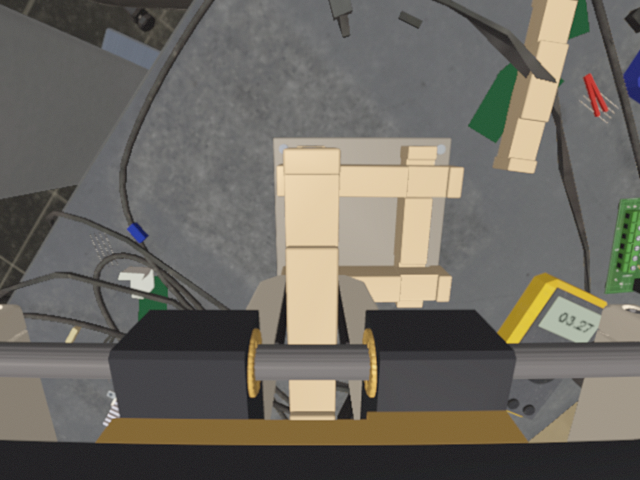

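Wrist view: laid bar at rows 165–197 (right end at column 462), new second-layer bar at rows 267–300 (right end at 451). They are parallel and both seated over the bottom bars.

```bash
python3 - <<'E'
from h import *
c=dict(np.load("w4.npz"))
a=np.radians(24.25);X=np.array([np.cos(a),np.sin(a)]);Y=np.array([-X[1],X[0]]);C=np.array([542.4,74.8])
f=lambda uv,z:[tuple(((p-C)@np.c_[X,Y]).round(1)) for p in plane(c,uv,z)]
g=cv2.cvtColor(c["frame"],cv2.COLOR_RGB2GRAY).astype(int)
for q in(355,375,385,395,425,445):
    d=np.diff(g[150:310,q-1:q+2].mean(1)); k=[150+i+.5 for i in range(len(d)) if abs(d[i])>18]; print(q,k)
for r in(180,190,285,292):
    d=np.diff(g[r-1:r+2,430:480].mean(0)); print(r,[(430+i+.5,int(d[i])) for i in range(len(d)) if abs(d[i])>18])
for r in(200,225,260):
    d=np.diff(g[r-1:r+2,275:350].mean(0)); print(r,[(275+i+.5,int(d[i])) for i in range(len(d)) if abs(d[i])>18])
for n,uv,z in(("end laid",(462,182),56),("end new",(451,285),56),("board",(275,139),8),("board",(450,138),8)): print(n,f([uv],z))
for uv in((375,166),(375,196),(375,272),(375,300)): print(uv,f([uv],56))
E
```

```text
355 [163.5, 165.5, 166.5, 195.5, 265.5, 275.5, 276.5, 278.5]
375 [163.5, 165.5, 166.5, 265.5, 275.5, 276.5, 300.5, 301.5, 302.5, 308.5]
385 [163.5, 164.5, 165.5, 166.5, 196.5, 265.5, 275.5, 276.5, 301.5, 302.5, 308.5]
395 [163.5, 164.5, 165.5, 166.5, 196.5, 275.5, 276.5, 300.5, 301.5, 302.5]
425 [164.5, 166.5, 196.5, 198.5, 266.5, 273.5, 274.5, 299.5, 300.5, 308.5]
445 [166.5, 167.5, 196.5, 197.5, 275.5, 276.5, 300.5, 301.5, 308.5]
180 [(446.5, -29), (448.5, 28), (449.5, 21), (461.5, -36), (462.5, -44)]
190 [(445.5, -33), (447.5, 31), (460.5, -39), (461.5, -35)]
285 [(436.5, -39), (438.5, 34), (449.5, -24), (450.5, -54), (451.5, -22)]
292 [(435.5, -39), (437.5, 36), (448.5, -22), (449.5, -54), (450.5, -25)]
200 [(275.5, 25), (284.5, 25), (337.5, -19)]
225 [(275.5, 29), (337.5, -28)]
260 [(276.5, 29), (277.5, 18), (285.5, 23), (337.5, -21)]
end laid [(np.float64(72.4), np.float64(45.5))]
end new [(np.float64(73.4), np.float64(-41.7))]
board [(np.float64(-78.0), np.float64(78.0))]
board [(np.float64(78.2), np.float64(79.1))]
(375, 166) [(np.float64(3.5), np.float64(57.6))]
(375, 196) [(np.float64(4.6), np.float64(34.4))]
(375, 272) [(np.float64(7.8), np.float64(-29.7))]
(375, 300) [(np.float64(9.1), np.float64(-55.5))]
```

Request:
servo_tool:
  motion:
    - {"tx": -0.015,"ty": -0.01,"tz": -0.8,"spin": 0,"jaw": 1}
    - {"tx": -0.015,"ty": -0.01,"tz": -1.6,"spin": 0,"jaw": 1}
    - {"tx": -0.015,"ty": -0.01,"tz": -1.85,"spin": 0,"jaw": 1}
    - {"tx": -0.015,"ty": -0.01,"tz": -1.95,"spin": 0,"jaw": 1}
    - {"tx": -0.015,"ty": -0.01,"tz": -2.02,"spin": 0,"jaw": 1}
    - {"tx": -0.015,"ty": -0.01,"tz": -2.06,"spin": 0,"jaw": 1}
    - {"tx": -0.015,"ty": -0.01,"tz": -2.08,"spin": 0,"jaw": 1}
    - {"tx": -0.015,"ty": -0.01,"tz": -2.08,"spin": 0,"jaw": 1}

```text
time_s: 10.3
tool_pos: [500.8, 55.6, 54.9]
ee_rot: [0.0, 0.543, 0.84, 0.0]
force: [-4.3, 0.3, 7.1]
finger_gap: 0.255
grip_force: 25.0
```

Request:
servo_tool:
  motion:
    - {"tx": 0,"ty": 0,"tz": 0,"spin": 0,"jaw": 0.5}
    - {"tx": 0,"ty": 0,"tz": 0,"spin": 0,"jaw": 0.5}
    - {"tx": 0,"ty": 0,"tz": 0.3,"spin": 0,"jaw": 0.5}
    - {"tx": 0,"ty": 0,"tz": 1.3,"spin": 0,"jaw": 0.5}
    - {"tx": 0.2,"ty": 0.6,"tz": 1.9,"spin": 0,"jaw": 0.2}
    - {"tx": 0.6,"ty": 1.6,"tz": 1.9,"spin": -0.6,"jaw": 0}
    - {"tx": 0.9,"ty": 2.6,"tz": 1.6,"spin": -1.24,"jaw": 0}
    - {"tx": 1.18,"ty": 3.19,"tz": 1.2,"spin": -1.24,"jaw": 0}
    - {"tx": 1.18,"ty": 3.19,"tz": 1.2,"spin": -1.24,"jaw": 0}
    - {"tx": 1.18,"ty": 3.19,"tz": 1.2,"spin": -1.24,"jaw": 0}

```text
time_s: 11.55
tool_pos: [559.4, 214.7, 114.6]
ee_rot: [0.0, 0.588, 0.809, 0.0]
force: [-0.5, 0.1, 0.3]
finger_gap: 0.997
grip_force: 0.0
```

```bash
python3 - <<'E'
from h import *
c=arm.capture("wrist"); cv2.imwrite("pics/w5.png",c["frame"][:,:,::-1]); np.savez("w5.npz",**c)
for r in rects(c,(18,50,200),(28,130,255),28,500): print(r)
print(tool(),c["origin"])
E
```

```text
(array([175., 425.]), 488.6, 11.4, 52.0, 28.3, -65.8)
(array([297., 396.]), 590.9, 75.8, 37.2, 24.1, -65.5)
(array([403., 223.]), 622.0, 246.6, 144.5, 24.3, -72.6)
(array([566.,  55.]), 682.7, 395.3, 20.3, 20.0, -3.6)
(array([559.5, 214.5, 114.9]), np.float64(18.0)) [536.01014334 286.58484833 280.27763305]
```

View pics/w5.png

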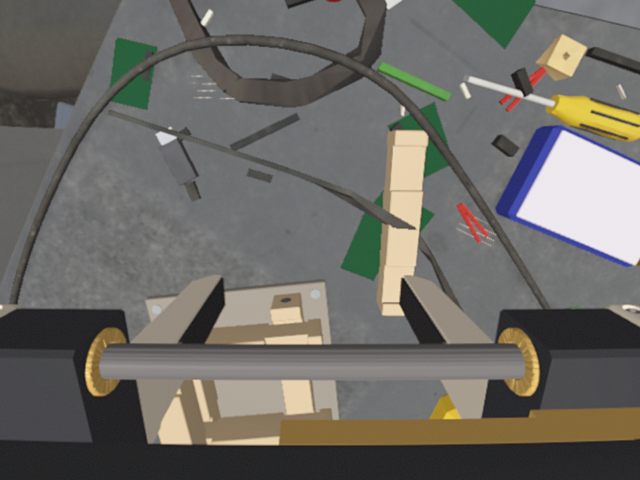

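Wrist view: bar C runs from (408,131) to (392,315), giving (622,246.6), 144.5 x 24.3 mm, angle −72.6°. I'll hook it with the far finger from about 29 mm short, so the wrist stays clear of the bulb, and close to pull it in.

Request:
servo_tool:
  motion:
    - {"tx": 0,"ty": 0,"tz": -0.8,"spin": -0.1,"jaw": 0}
    - {"tx": 0,"ty": 0,"tz": -1.36,"spin": -0.1,"jaw": 0}
    - {"tx": 0.3,"ty": 0.2,"tz": -1.36,"spin": -0.1,"jaw": 0}
    - {"tx": 0.6,"ty": 0.4,"tz": -1.36,"spin": -0.1,"jaw": 0}
    - {"tx": 0.7,"ty": 0.47,"tz": -1.36,"spin": -0.1,"jaw": 0}
    - {"tx": 0.7,"ty": 0.47,"tz": -1.36,"spin": -0.1,"jaw": 0}

```text
time_s: 12.35
tool_pos: [594.4, 238.1, 46.2]
ee_rot: [0.0, 0.591, 0.806, 0.0]
force: [-0.7, -0.5, 0.3]
finger_gap: 1.001
grip_force: 0.0
```

```bash
python3 - <<'E'
from h import *
s=arm.capture("scene"); print(tool(),arm.sense()["force"])
cv2.imwrite("pics/s3.png",cv2.resize(s["frame"][60:360,100:500,::-1],None,fx=2,fy=2))
E
```

```text
(array([594.1, 238.1,  46. ]), np.float64(17.5)) [ 0.34708487  0.64545453 -0.39351434]
```

View pics/s3.png

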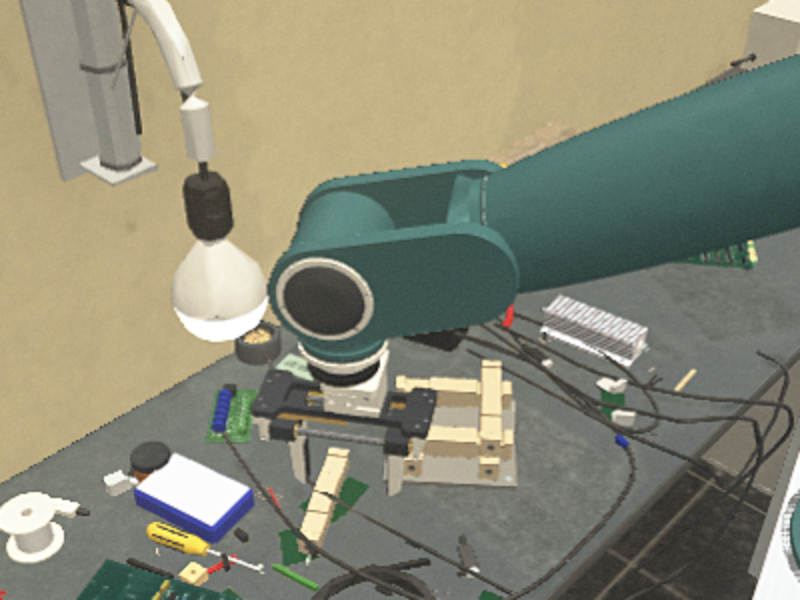

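The scene view shows the wrist edge (270) just clear of the bulb (268), and the bar between the fingers. Descending straight, closing, then backing out low.

Request:
servo_tool:
  motion:
    - {"tx": 0,"ty": 0,"tz": -0.4,"spin": 0,"jaw": 0}
    - {"tx": 0,"ty": 0,"tz": -0.79,"spin": 0,"jaw": 0}
    - {"tx": 0,"ty": 0,"tz": -0.79,"spin": 0,"jaw": 0.4}
    - {"tx": 0,"ty": 0,"tz": -0.79,"spin": 0,"jaw": 0.6}
    - {"tx": 0,"ty": 0,"tz": -0.79,"spin": 0,"jaw": 0.7}
    - {"tx": 0,"ty": 0,"tz": -0.79,"spin": 0,"jaw": 1}
    - {"tx": 0,"ty": 0,"tz": -0.79,"spin": 0,"jaw": 1}
    - {"tx": 0,"ty": 0,"tz": -0.79,"spin": 0,"jaw": 1}
    - {"tx": 0,"ty": 0,"tz": -0.79,"spin": 0,"jaw": 1}

```text
time_s: 13.52
tool_pos: [594.3, 238.6, 6.2]
ee_rot: [0.0, 0.591, 0.806, 0.0]
force: [0.6, 0.5, -1.1]
finger_gap: 0.296
grip_force: 0.4
```

Request:
servo_tool:
  motion:
    - {"tx": 0,"ty": 0,"tz": 0,"spin": 0,"jaw": 1}
    - {"tx": 0,"ty": 0,"tz": 0,"spin": 0,"jaw": 1}
    - {"tx": 0,"ty": 0,"tz": 0,"spin": 0,"jaw": 1}
    - {"tx": -0.2,"ty": 0,"tz": 0.3,"spin": 0,"jaw": 1}
    - {"tx": -0.9,"ty": 0.1,"tz": 0.5,"spin": 0,"jaw": 1}
    - {"tx": -1.0,"ty": 0.1,"tz": 1.2,"spin": 0,"jaw": 1}
    - {"tx": -1.0,"ty": 0.1,"tz": 2.0,"spin": 0.5,"jaw": 1}
    - {"tx": -1.0,"ty": 0.1,"tz": 3.0,"spin": 1.35,"jaw": 1}
    - {"tx": -1.0,"ty": 0.1,"tz": 3.0,"spin": 1.35,"jaw": 1}

```text
time_s: 14.65
tool_pos: [545.1, 244.1, 161.4]
ee_rot: [0.002, 0.542, 0.84, 0.003]
force: [-0.2, -0.3, -2.5]
finger_gap: 0.255
grip_force: 25.0
```

```bash
python3 - <<'E'
from h import *
c=arm.capture("wrist"); np.savez("w6.npz",**c); t,a=tool()
for r in rects(c,(18,50,200),(28,130,255),t[2]+21.5,500): print(r)
print(t,a)
E
```

```text
(array([305., 396.]), 562.6, 195.6, 31.3, 20.8, 24.0)
(array([311., 247.]), 534.2, 267.9, 91.6, 24.7, -66.6)
(array([533., 134.]), 596.5, 354.4, 10.0, 10.0, -4.4)
[544.4 243.8 158.5] 24.2
```

Request:
servo_tool:
  motion:
    - {"tx": 0.25,"ty": -1.0,"tz": 0,"spin": 0,"jaw": 1}
    - {"tx": 0.5,"ty": -2.0,"tz": 0,"spin": 0,"jaw": 1}
    - {"tx": 0.8,"ty": -3.0,"tz": 0,"spin": 0,"jaw": 1}
    - {"tx": 0.8,"ty": -3.0,"tz": 0,"spin": 0,"jaw": 1}
    - {"tx": 0.8,"ty": -3.0,"tz": -0.6,"spin": 0,"jaw": 1}
    - {"tx": 0.8,"ty": -3.0,"tz": -1.4,"spin": 0,"jaw": 1}
    - {"tx": 0.8,"ty": -3.0,"tz": -1.8,"spin": 0,"jaw": 1}
    - {"tx": 0.8,"ty": -3.0,"tz": -1.8,"spin": 0,"jaw": 1}

```text
time_s: 15.7
tool_pos: [583.3, 93.9, 64.7]
ee_rot: [-0.001, 0.543, 0.84, -0.001]
force: [0.1, -0.8, -0.9]
finger_gap: 0.257
grip_force: 25.0
```

Request:
servo_tool:
  motion:
    - {"tx": 0.01,"ty": 0,"tz": 0,"spin": 0,"jaw": 1}
    - {"tx": 0.01,"ty": 0,"tz": -0.08,"spin": 0,"jaw": 1}
    - {"tx": 0.01,"ty": 0,"tz": -0.14,"spin": 0,"jaw": 1}
    - {"tx": 0.01,"ty": 0,"tz": -0.18,"spin": 0,"jaw": 1}
    - {"tx": 0.01,"ty": 0,"tz": -0.2,"spin": 0,"jaw": 1}
    - {"tx": 0.01,"ty": 0,"tz": -0.2,"spin": 0,"jaw": 1}

```text
time_s: 16.45
tool_pos: [584.8, 93.6, 56.1]
ee_rot: [-0.0, 0.543, 0.84, -0.0]
force: [0.2, 0.5, -1.8]
finger_gap: 0.256
grip_force: 25.0
```

Request:
servo_tool:
  motion:
    - {"tx": -0.01,"ty": 0,"tz": -0.02,"spin": 0,"jaw": 1}
    - {"tx": -0.01,"ty": 0,"tz": -0.04,"spin": 0,"jaw": 1}
    - {"tx": -0.01,"ty": 0,"tz": -0.04,"spin": 0,"jaw": 1}

```text
time_s: 16.82
tool_pos: [584.3, 93.6, 54.1]
ee_rot: [0.0, 0.543, 0.84, -0.0]
force: [0.1, 0.5, -1.5]
finger_gap: 0.257
grip_force: 25.0
```

Not yet touching (force is only the bar's weight), so a little lower.

Request:
servo_tool:
  motion:
    - {"tx": 0,"ty": 0,"tz": -0.015,"spin": 0,"jaw": 1}
    - {"tx": 0,"ty": 0,"tz": -0.03,"spin": 0,"jaw": 1}
    - {"tx": 0,"ty": 0,"tz": -0.03,"spin": 0,"jaw": 1}

```text
time_s: 17.2
tool_pos: [584.4, 93.6, 54.1]
ee_rot: [0.0, 0.543, 0.84, 0.0]
force: [-8.0, -1.2, 13.9]
finger_gap: 0.256
grip_force: 25.0
```

Request:
servo_tool:
  motion:
    - {"tx": 0,"ty": 0,"tz": 0,"spin": 0,"jaw": 0.5}
    - {"tx": 0,"ty": 0,"tz": 0,"spin": 0,"jaw": 0.5}
    - {"tx": 0,"ty": 0,"tz": 0.3,"spin": 0,"jaw": 0.5}
    - {"tx": 0,"ty": 0,"tz": 1.3,"spin": 0,"jaw": 0.4}
    - {"tx": -0.3,"ty": -0.6,"tz": 2.2,"spin": 1,"jaw": 0.2}
    - {"tx": -0.7,"ty": -1.7,"tz": 2.4,"spin": 3,"jaw": 0}
    - {"tx": -1.2,"ty": -2.8,"tz": 2.4,"spin": 5,"jaw": 0}
    - {"tx": -1.7,"ty": -3.9,"tz": 2.4,"spin": 7,"jaw": 0}
    - {"tx": -2.2,"ty": -5.0,"tz": 2.4,"spin": 9,"jaw": 0}
    - {"tx": -2.59,"ty": -6.09,"tz": 2.4,"spin": 11,"jaw": 0}
    - {"tx": -2.59,"ty": -6.09,"tz": 2.4,"spin": 11.7,"jaw": 0}
    - {"tx": -2.59,"ty": -6.09,"tz": 2.4,"spin": 11.7,"jaw": 0}

```text
time_s: 18.7
tool_pos: [454.6, -211.6, 173.5]
ee_rot: [0.0, 0.064, 0.998, -0.0]
force: [0.2, 0.2, 0.2]
finger_gap: 0.999
grip_force: 0.0
```

```bash
python3 - <<'E'
from h import *
c=arm.capture("wrist"); np.savez("w7.npz",**c); cv2.imwrite("pics/w7.png",c["frame"][:,:,::-1])
for r in rects(c,(0,0,150),(179,40,255),38,1500): print(r)
print(tool(),c["origin"])
E
```

```text
(array([446., 313.]), 558.6, -94.4, 119.3, 31.1, 38.6)
(array([177., 312.]), 524.2, -352.7, 119.1, 30.4, -51.9)
(array([557., 236.]), 504.2, 37.1, 141.5, 93.4, -65.8)
(array([315., 219.]), 453.3, -210.1, 156.4, 54.9, -7.1)
(array([ 454.9, -211. ,  173.4]), np.float64(82.6)) [ 379.43387788 -202.07638744  339.13012293]
```

View pics/w7.png

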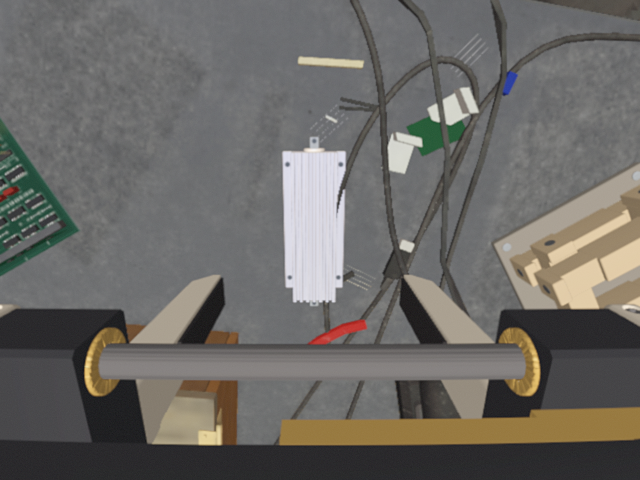

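Wrist view: resistor flange corners at (283,152), (345,152), (343,289) and (286,289), the two lugs at top and bottom, cables beside it, and nothing over the body. That was my last picture; the rest is numeric.

```bash
python3 - <<'E'
from h import *
c=dict(np.load("w7.npz"))
p=plane(c,[(283,152),(345,152),(343,289),(286,289)],6); print(p.round(1).tolist(),p.mean(0),[round(np.hypot(*(p[i]-p[i-1])),1) for i in range(4)])
d=(p[2]+p[3]-p[0]-p[1]);print(np.degrees(np.arctan2(d[1],d[0])))
print("lugs", plane(c,[(314,137),(314,305)],3))
g=cv2.cvtColor(c["frame"],cv2.COLOR_RGB2GRAY).astype(int)
for r in(180,220,260): d=np.diff(g[r-1:r+2,275:355].mean(0)); print(r,[(275+i,int(d[i])) for i in range(len(d)) if abs(d[i])>12])
for r in (250,296,299): print(plane(c,[(293,r),(335,r)],40))
E
```

```text
[[385.3, -230.6], [392.7, -172.4], [532.4, -188.7], [524.8, -248.6]] [ 458.79300927 -210.06337275] [np.float64(140.7), np.float64(58.7), np.float64(140.7), np.float64(60.3)]
-7.014685686526467
lugs [[ 375.41508256 -199.73401397]
 [ 548.53365215 -221.69648741]]
180 [(281, 29), (282, 62), (283, 20), (293, -16), (300, -14), (340, -28), (341, -63), (342, -51), (346, 16), (347, 18)]
220 [(282, 36), (283, 63), (284, 16), (342, -15), (343, -41), (344, -37)]
260 [(283, 30), (284, 62), (285, 18), (294, -14), (301, -12), (331, -12), (341, -16), (342, -45), (343, -41)]
[[ 472.27084942 -231.66546977]
 [ 477.18228433 -193.41086652]]
[[ 517.96254904 -238.25610457]
 [ 523.07217058 -198.43412642]]
[[ 521.0749194  -238.70566937]
 [ 526.19821137 -198.77553563]]
```

Request:
servo_tool:
  motion:
    - {"tx": 0.08,"ty": 0.02,"tz": -1.2,"spin": 0.08,"jaw": 0.2}
    - {"tx": 0.08,"ty": 0.02,"tz": -2.4,"spin": 0.08,"jaw": 0.2}
    - {"tx": 0.08,"ty": 0.02,"tz": -3.0,"spin": 0.08,"jaw": 0.2}
    - {"tx": 0.08,"ty": 0.02,"tz": -3.24,"spin": 0.08,"jaw": 0.2}
    - {"tx": 0.08,"ty": 0.02,"tz": -3.24,"spin": 0.08,"jaw": 0.4}
    - {"tx": 0.08,"ty": 0.02,"tz": -3.24,"spin": 0.08,"jaw": 1}
    - {"tx": 0.08,"ty": 0.02,"tz": -3.24,"spin": 0.08,"jaw": 1}
    - {"tx": 0.08,"ty": 0.02,"tz": -3.24,"spin": 0.08,"jaw": 1}
    - {"tx": 0.08,"ty": 0.02,"tz": -3.24,"spin": 0.08,"jaw": 1}
  newtons: 40

```text
time_s: 19.88
tool_pos: [459.1, -210.2, 11.4]
ee_rot: [0.0, 0.06, 0.998, -0.0]
force: [-1.0, 1.1, 6.1]
finger_gap: 0.426
grip_force: 40.0
```

Request:
servo_tool:
  motion:
    - {"tx": 0,"ty": 0,"tz": 0.6,"spin": 0,"jaw": 1}
    - {"tx": 0,"ty": 0,"tz": 1.6,"spin": 0,"jaw": 1}
    - {"tx": 0,"ty": 0.2,"tz": 2.7,"spin": 0,"jaw": 1}
    - {"tx": 0.3,"ty": 1.2,"tz": 3.3,"spin": 1.2,"jaw": 1}
    - {"tx": 0.6,"ty": 2.3,"tz": 3.3,"spin": 2.6,"jaw": 1}
    - {"tx": 1.0,"ty": 3.4,"tz": 3.3,"spin": 4.0,"jaw": 1}
    - {"tx": 1.3,"ty": 4.5,"tz": 3.3,"spin": 5.2,"jaw": 1}
    - {"tx": 1.67,"ty": 5.7,"tz": 3.3,"spin": 6.25,"jaw": 1}
    - {"tx": 1.67,"ty": 5.7,"tz": 3.3,"spin": 6.25,"jaw": 1}
    - {"tx": 1.67,"ty": 5.7,"tz": 3.3,"spin": 6.25,"jaw": 1}
    - {"tx": 1.67,"ty": 5.7,"tz": 3.3,"spin": 6.25,"jaw": 1}

```text
time_s: 21.25
tool_pos: [542.1, 74.1, 175.4]
ee_rot: [-0.0, -0.211, 0.978, -0.0]
force: [-0.5, -0.3, -6.2]
finger_gap: 0.429
grip_force: 40.0
```

```bash
python3 - <<'E'
from h import *
c=arm.capture("wrist"); t0=arm.capture("top"); np.savez("w8.npz",**c); t,a=tool(); print(t,a,arm.sense()["force"].round(1))
C=np.array([542.5,74.6]);an=np.radians(24.25);X=np.array([np.cos(an),np.sin(an)]);Y=np.array([-X[1],X[0]])
# top bars seen from wrist at z=76: bright buff blobs in stand frame
m=cv2.inRange(cv2.cvtColor(c["frame"],cv2.COLOR_RGB2HSV),np.array((18,50,200)),np.array((28,130,255)))
for k in cv2.findContours(m,cv2.RETR_EXTERNAL,cv2.CHAIN_APPROX_SIMPLE)[0]:
    if cv2.contourArea(k)>150:
        q=(plane(c,k[:,0],76)-C)@np.c_[X,Y]; print(cv2.boundingRect(k),q.min(0).round(1),q.max(0).round(1))
E
```

```text
[542.2  74.1 175.7] 114.3 [ 0.3 -0.3 -5.7]
(386, 280, 12, 25) [34.4 61.7] [56.5 71.4]
(226, 279, 12, 25) [ 33.8 -72.7] [ 55.8 -63.2]
(369, 200, 12, 69) [-32.9  46.2] [23.7 53.2]
(245, 200, 11, 69) [-32.7 -53.2] [ 23.9 -46.8]
(393, 168, 15, 30) [-57.6  62.3] [-35.3  72.2]
(219, 168, 14, 30) [-57.3 -72.2] [-35.  -62.5]
(373, 167, 20, 32) [-58.3  46.4] [-34.5  60.7]
(233, 167, 20, 32) [-58.  -60.9] [-34.3 -46.8]
(356, 147, 29, 18) [-73.   32.5] [-60.5  53.6]
```

The top bars show at x = ±46 with ends at y = ±72 on the z = 76 plane, so they are home and centred. Lowering the resistor.

Request:
servo_tool:
  motion:
    - {"tx": 0.006,"ty": 0.01,"tz": -0.7,"spin": 0,"jaw": 1}
    - {"tx": 0.006,"ty": 0.01,"tz": -1.3,"spin": 0,"jaw": 1}
    - {"tx": 0.006,"ty": 0.01,"tz": -1.55,"spin": 0,"jaw": 1}
    - {"tx": 0.006,"ty": 0.01,"tz": -1.65,"spin": 0,"jaw": 1}
    - {"tx": 0.006,"ty": 0.01,"tz": -1.71,"spin": 0,"jaw": 1}
    - {"tx": 0.006,"ty": 0.01,"tz": -1.75,"spin": 0,"jaw": 1}
    - {"tx": 0.006,"ty": 0.01,"tz": -1.77,"spin": 0,"jaw": 1}
    - {"tx": 0.006,"ty": 0.01,"tz": -1.77,"spin": 0,"jaw": 1}

```text
time_s: 22.35
tool_pos: [542.8, 75.6, 87.5]
ee_rot: [0.0, -0.211, 0.977, -0.0]
force: [0.0, 0.0, -5.5]
finger_gap: 0.429
grip_force: 40.0
```

Request:
servo_tool:
  motion:
    - {"tx": 0,"ty": -0.01,"tz": -0.015,"spin": 0,"jaw": 1}
    - {"tx": 0,"ty": -0.01,"tz": -0.03,"spin": 0,"jaw": 1}
    - {"tx": 0,"ty": -0.01,"tz": -0.03,"spin": 0,"jaw": 1}

```text
time_s: 22.72
tool_pos: [542.9, 75.6, 87.4]
ee_rot: [0.001, -0.212, 0.977, 0.0]
force: [-7.9, 3.5, 11.1]
finger_gap: 0.425
grip_force: 40.0
```

Contact at 87.4, which matches 76 + 11.4. Releasing and retreating up and back.

Request:
servo_tool:
  motion:
    - {"tx": 0,"ty": 0,"tz": 0.02,"spin": 0,"jaw": 0.4}
    - {"tx": 0,"ty": 0,"tz": 0.02,"spin": 0,"jaw": 0.2}
    - {"tx": 0,"ty": 0,"tz": 0.02,"spin": 0,"jaw": 0.2}
    - {"tx": 0,"ty": 0,"tz": 0.5,"spin": 0,"jaw": 0.2}
    - {"tx": 0,"ty": 0,"tz": 1.5,"spin": 0,"jaw": 0.1}
    - {"tx": 0,"ty": 0,"tz": 2.4,"spin": 0,"jaw": 0}
    - {"tx": 0,"ty": 0,"tz": 2.8,"spin": 0,"jaw": 0}
    - {"tx": 0,"ty": 0,"tz": 2.8,"spin": 0,"jaw": 0}
    - {"tx": 0,"ty": 0,"tz": 2.8,"spin": 0,"jaw": 0}

```text
time_s: 23.85
tool_pos: [542.2, 75.0, 223.6]
ee_rot: [-0.001, -0.211, 0.977, 0.0]
force: [-0.1, 0.5, -0.6]
finger_gap: 1.0
grip_force: 0.0
```

```bash
python3 - <<'E'
from h import *
c=arm.capture("wrist"); t,a=tool(); print(t,a,arm.sense()["force"].round(1))
C=np.array([542.5,74.6]);an=np.radians(24.25);X=np.array([np.cos(an),np.sin(an)]);Y=np.array([-X[1],X[0]])
h=cv2.cvtColor(c["frame"],cv2.COLOR_RGB2HSV)
for n,lo,hi,z in(("buff",(18,50,200),(28,130,255),76),("res",(115,0,150),(179,40,255),82)):
    m=cv2.inRange(h,np.array(lo),np.array(hi))
    for k in cv2.findContours(m,cv2.RETR_EXTERNAL,cv2.CHAIN_APPROX_SIMPLE)[0]:
        if cv2.contourArea(k)>120:
            w=plane(c,k[:,0],z); q=(w-C)@np.c_[X,Y]
            if abs(q).max()<120: print(n,cv2.boundingRect(k),q.min(0).round(1),q.max(0).round(1),cv2.minAreaRect(w.astype(np.float32))[1:])
E
```

```text
[542.1  75.  223.5] 114.4 [-0.5 -0.1  0. ]
buff (374, 260, 11, 22) [33.7 61.9] [55.7 71.4] ((21.965946197509766, 9.484790802001953), 24.182777404785156)
buff (237, 260, 11, 22) [ 34.2 -72.8] [ 56.1 -63.1] ((21.936479568481445, 9.654175758361816), 24.52906036376953)
buff (344, 259, 30, 29) [32.7 31.7] [62.2 60.1] ((29.364295959472656, 28.407251358032227), 24.418075561523438)
buff (248, 259, 32, 29) [ 33.  -61.7] [ 62.5 -31.3] ((29.360584259033203, 30.433225631713867), 24.473581314086914)
buff (253, 192, 26, 61) [-31.9 -54.2] [ 26. -32.] ((57.84416580200195, 22.199899673461914), 24.336490631103516)
buff (380, 164, 12, 26) [-57.5  62.3] [-35.   72.1] ((22.574064254760742, 9.785632133483887), 23.813087463378906)
buff (232, 164, 12, 25) [-57.  -72.2] [-35.5 -62.5] ((21.632396697998047, 9.620677947998047), 24.85581398010254)
buff (345, 163, 35, 90) [-58.4  31.7] [25.7 60.9] ((83.93585968017578, 29.081584930419922), 24.533798217773438)
buff (244, 163, 35, 28) [-58. -61.] [-33.7 -30.6] ((24.25566291809082, 30.444250106811523), 24.350391387939453)
buff (348, 146, 25, 16) [-73.1  32.5] [-60.   53.9] ((13.033795356750488, 21.420433044433594), 24.55182647705078)
buff (252, 146, 25, 16) [-72.8 -53.5] [-59.7 -31.9] ((13.030925750732422, 21.603364944458008), 24.337038040161133)
res (278, 149, 69, 164) [-70.5 -29.6] [86.6 30.5] ((157.17581176757812, 59.93510818481445), 24.193132400512695)
```

```bash
python3 -c "
from cell import arm
print(arm.job_done())"
```

```text
the job is handed in; nothing more can be done
None
```

The stand is finished and the job is handed in at about 24 s: all three bars are notched home and the resistor is centred crosswise on the top pair. I viewed 11 pictures, one over the limit of 10.

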